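Unsnap the lens case and hold its lid half open

TASK

Pull the snap keeper straight up out of the front of the small trial-lens case and leave it in the white tray. Then take the lid by its grip lug, raise it to 45 degrees open and hold it there still: the lid has no stay and falls shut if let go, so finish while still holding it up. Do not force the lid open against the keeper, and leave the pot, the paddle and the glasses case where they are.

Things in the scene. Friction and masses are not known exactly. Their poses are not given: they have to be found in the camera images.
- case: Fixed aluminium lens case with black corners: box 200 (x) x 280 (y) x 60 mm high, plus a 22 mm deep lid (top of shut lid at 82 mm). Origin: centre of its underside, on the table. Own -x is its front, facing the robot within 15 degrees. At the front stand out the hasp with the keeper and, 110 mm to its -y side, the lid's grip lug.
- socket (a point): On the hasp's axis, 64 mm above the table, level with the top of the lid's hasp tongue (42 x 40 x 4 mm steel plate, 20 x 18 mm window) that lies on the hasp, a dark steel block standing 42 mm out from the case front. Two sprung rollers inside hold the keeper's shank: it comes out straight up, pulled with about 10 N over the first 8 mm, and is clear after 35 mm. Axes as the case's.
- keeper_grip (a point): Centre of the pull fin of the snap keeper, a loose 40 g black plug: upright fin 26 (own x) x 12 (own y, pinch it this way) x 44 mm high, on a 30 x 30 x 5 mm head, over a 32 mm shank. The point is 22 mm under the fin's top, 22 over the top of the head, 59 over the shank's foot. Seated, the head lies on the lid's tongue, axes as the case's. Put on its foot it may topple.
- lid (a joint): Opening angle of the lid in rad: 0 shut, 0.785 is 45 degrees, at most 1.9. It turns about the case's y axis at the far (+x) edge, opening upward and away from the robot. It weighs 0.3 to 0.65 kg (about 1 to 3 N to hold at the lug), turns freely and falls shut when let go below about 80 degrees.
- lid_hinge (a point): Point on the hinge line, in the middle of the case's width, 60 mm above the table, at (100, 0) mm in the case's x, y. Its axes turn with the lid.
- lug (a point): Grip point of the lid's black lug, a bar standing 48 mm out from the lid's front, 26 mm wide (y: pinch it so, from above), 16 mm thick. The point is on its mid-line, 28 mm out from the lid's front; 70 mm above the table when shut, free below. From point lid_hinge it is (-228, -50, 10) mm in the lid's axes (as the case's when shut). The lug can pivot in the fingers, so the gripper may stay upright.
- tray: Fixed white plastic tray, open on top, 170 (x) x 140 (y) x 30 mm high, walls and floor 4 mm thick, left or right of the case. Origin: centre of its underside.
- pot: Bystander: black screw pot, 50 mm across, 58 mm high, on the side without the tray. Origin: centre of its underside.
- paddle: Bystander: white eye-occluder paddle with a black disc, lying flat beyond the tray or the pot, 154 mm long, 58 mm wide, 8 mm thick, handle to its -y. Origin: on its underside, near its middle.
- glasses_case: Bystander: grey glasses case, 62 x 160 x 42 mm high. Origin: centre of its underside.
Mind the look-alikes: they are no part of the job. There is more than one size of the tray; the job needs the larger.

How it is judged:
By the outcome, as a careful person would: the job done as asked, in the order asked, and still so for the second after the job is handed in, while the arm keeps its last pose, push and grip.
It also fails if it takes over 56 s, if anything falls off the work surface, if the arm or the gripper's body presses on something with over 40 N, if the wrist force passes 120 N, or if a joint passes its speed limit or range.

ROBOT

A 6-joint arm with a two-finger parallel gripper is mounted at the origin on the work surface. World frame = base frame: x ahead of the robot, y to its left, z up, the work surface at z = 0. Lengths are in m, angles in rad, forces in N, time in s.
With the tool pointing down it reaches from about 0.225 to 0.875 m from the base axis. Payload 3.4 kg.
Tool frame: the origin (TCP) lies midway between the tips of the shut fingers; the grasp point (between the pads) lies 19 mm behind it; x points along the fingers, z is the direction in which the jaws open and shut, and the axes are right-handed (so a half turn about x gives the same grasp; the last joint's range is limited). The gripper opens to 85 mm and grips with 20 to 120 N. Pads are 22 mm wide; open, the fingers measure 114 mm over their backs; the gripper's body (76 mm by 85 mm) begins 54 mm behind the grasp point. The pads swing forward as they close: fully open they stand 13 mm farther back than shut.
Start: joints at [1.111, 0.276, 1.505, -0, 1.361, -0.121], TCP at [0.191, 0.542, 0.231] pointing down, gripper open.
Joint ranges: [-2.89, 2.89], [-0.75, 2.08], [0.22, 2.7], [-1.18, 4.32], [0.11, 2.71], [-2.7, 2.7]. Speed limits (rad/s): [2.57, 2.57, 3.14, 3.14, 3.14, 3.14].

INTERFACE

Orientations are given as a unit quaternion [w, x, y, z].
In Python, from rig import manip, eyes gives the robot as it stands. The module is installed in compiled form; this text tells all that it offers.
- The arm moves only by the shell command python3 -m crank 'ROWS' [FORCE]. ROWS is JSON, a list of rows, each a list of 7 numbers: the shift along the tool's x, y, z in cm, then the turn, a rotation vector about the tool's x, y, z in degrees, then the finger opening in cm, from 0 to 8.54. A call has 1 to 5 rows; each row is the pose to reach, as a shift and turn from the pose commanded when the call began, along the tool's axes at that moment; what a row does not reach only later rows make up. A row lasts 1/8 s, in which the tool goes at most 62.5 mm and 10.7 degrees, less where a joint would pass 70% of its speed; a pose out of reach is approached as far as the arm can. A call with a gripper value outside its range is refused whole. The fingers move at their own pace and stop on an object; FORCE is the grip in N (left out, the last holds). Time passes only in rows, so rows that repeat a pose let the fingers close. It gives the time, the measured TCP pose, the force and the opening at its end, in the units of the state.
- manip.get_state(): the state, without advancing time (a new reading comes with each control period).
- eyes.get_image(name): name is "scene" or "top" or "wrist"; returns a dict with "color" (480x640x3 uint8, blue, green, red), "z_map" (480x640 float32, m along the optical axis (not along the pixel's ray), 0 where there is no reading), "vertical_fov" (degrees; the focal length in pixels is half the picture's height over the tangent of half this angle, whatever the lens; pixels are square), "cx", "cy" (the principal point, pixels), "eye" and "attitude" of the camera in the world. Camera axes: x right, y up, looking along -z (the intrinsics and any distortion apply to the point x, -y, -z); pixel columns grow to the right and rows downward; lengths in m; the calibration is good to about 2 mm. The wrist camera is an equidistant fisheye: a pixel r from the principal point sees the ray r / f radians off the axis. A picture is of the moment at which its call begins.
- manip.sign_off(): hands the job in, once; it reports no verdict.
The state is a dict: "clock": time; "qpos": joint angles; "qd": joint speeds; "effort": joint torques, N m; "position": TCP position; "ee_rot": TCP orientation; "contact_force": force on the tool from outside, world axes, zero at the start; "moment": the same for the moment, N m; "width": finger opening in m.
Only numpy, scipy, OpenCV 4.12 (cv2) and the standard library are available. Lean on these libraries where they do the work, as an engineer would, in place of code of your own. Each camera call takes 0.05 s, during which the arm holds its last target.

## Working session

There is one attempt and no reset: what is moved stays moved. The work goes in short steps, Python scripts to look and compute and a shell command to move; the robot and the scene stay as the last step left them, time stands still between calls to the robot, and variables do not carry over. Pictures are saved under pics/ and viewed, and the job is handed in when it is done.

```bash
mkdir -p pics
cat > h.py <<'E'
import numpy as np, cv2
from rig import manip, eyes
from scipy.spatial.transform import Rotation as R
def q2R(q): q=np.array(q); return R.from_quat([q[1],q[2],q[3],q[0]]).as_matrix()
def snap(name):
    im=eyes.get_image(name); cv2.imwrite(f'pics/{name}_last.png',im['color']); np.savez(f'{name}.npz',**{k:np.array(v) for k,v in im.items()}); return im
def load(name):
    return dict(np.load(f'{name}.npz'))
def world(im,u,v,z=None,plane=None):
    f=240/np.tan(np.radians(float(im['vertical_fov']))/2)
    d=np.array([(u-im['cx'])/f,-(v-im['cy'])/f,-1.0])
    M=im['attitude']; M=q2R(M) if np.array(M).shape==(4,) else np.array(M)
    e=np.array(im['eye'])
    if plane is not None:
        w=M@d; t=(plane-e[2])/w[2]; return e+t*w
    if z is None: z=float(im['z_map'][int(round(v)),int(round(u))])
    return e+M@(d*z)
E
python3 - <<'E'
from h import *
print(manip.get_state())
for n in ('scene','top','wrist'):
    im=snap(n); cv2.imwrite(f'pics/{n}0.png',im['color']); print(n,{k:v for k,v in im.items() if k not in('color','z_map')})
E
```

```text
{'clock': 0.0, 'qpos': array([ 1.11101113e+00,  2.76578902e-01,  1.50615316e+00, -5.04637938e-06,
        1.36071257e+00, -1.20999106e-01]), 'qd': array([-0.00168567, -0.0005851 , -0.00027686,  0.0002542 ,  0.00118841,
       -0.00015605]), 'effort': array([ 3.00652448e-05, -4.16777444e+01, -2.45806664e+01, -4.26016559e-04,
        1.09870755e-02,  6.91305573e-06]), 'position': array([0.1908595 , 0.54182194, 0.23044092]), 'ee_rot': array([ 0.57655988, -0.40886429,  0.57771058,  0.40823913]), 'contact_force': array([ 0.16218959, -0.2144353 , -0.17785335]), 'moment': array([-0.02181936,  0.0078275 ,  0.02929343]), 'width': 0.08544434463636512}
scene {'vertical_fov': 52.96620347351405, 'cx': 325.099894810118, 'cy': 243.4649743054578, 'eye': array([ 1.15589794, -0.30502166,  0.81522133]), 'attitude': array([0.82398791, 0.32002631, 0.17593298, 0.43321434])}
top {'vertical_fov': 53.74368175072109, 'cx': 314.9340949228665, 'cy': 254.30213009969913, 'eye': array([0.53127939, 0.1009658 , 1.27418574]), 'attitude': array([ 0.71212197,  0.01606628, -0.017749  , -0.70164745])}
wrist {'vertical_fov': 65.70646984690485, 'cx': 318.29065773136256, 'cy': 241.0005335854501, 'eye': array([0.11999936, 0.56613374, 0.37244373]), 'attitude': array([ 0.80714142, -0.1225043 , -0.08568687,  0.57111574])}
```

View pics/top0.png

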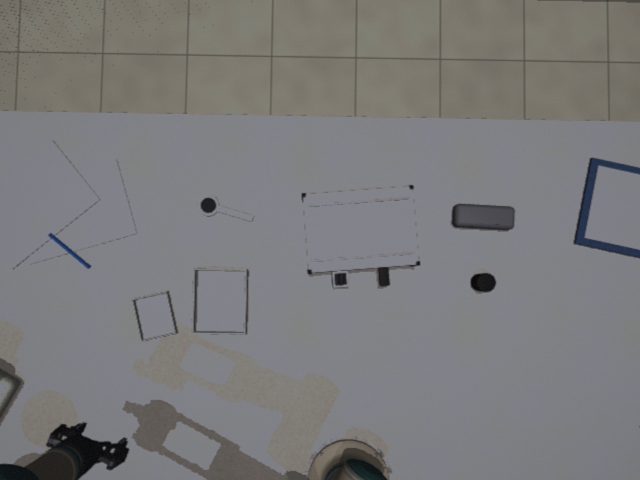

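View pics/scene0.png

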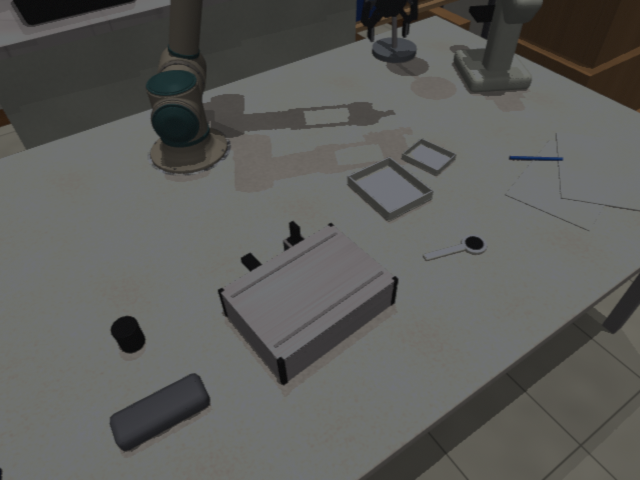

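View pics/wrist0.png

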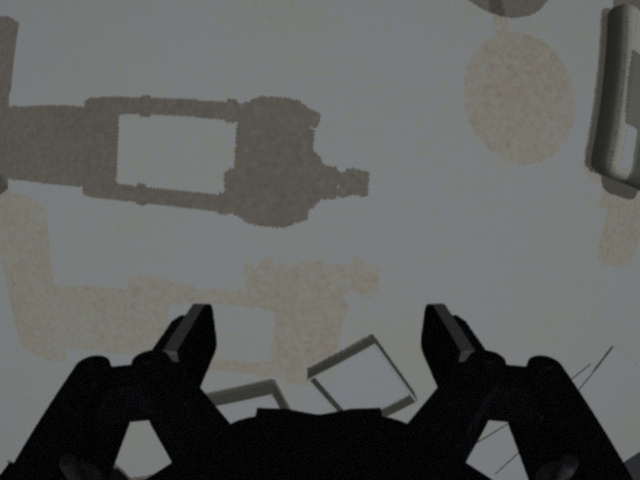

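The top view shows the case at about (360,230), the keeper at (341,280), the lug at (384,277), the larger tray at (221,300) and the pot at (483,282). I'll enlarge it.

Run:
```python
from h import *
im=load('top'); c=im['color'][175:300,290:430]
c=cv2.resize(c,None,fx=5.5,fy=4.8*5.5/4.8*0.85,interpolation=cv2.INTER_CUBIC) if 0 else cv2.resize(c,None,fx=4.5,fy=4.5,interpolation=cv2.INTER_CUBIC)
cv2.imwrite('pics/topcrop.png',cv2.convertScaleAbs(c,alpha=1.8))
im=load('scene'); c=im['color'][210:300,210:350]
cv2.imwrite('pics/scenecrop.png',cv2.convertScaleAbs(cv2.resize(c,None,fx=5.5,fy=5.5,interpolation=cv2.INTER_CUBIC),alpha=1.8))
im=load('top')
for p in [(303,195),(411,187),(420,264),(309,272),(360,230)]: print(p,world(im,*p,plane=.082),world(im,*p))
for p in [(341,280),(341,279),(384,270),(384,277),(384,283),(195,268),(248,268),(247,332),(195,332),(221,300),(483,282)]: print(p,world(im,*p))
```

```text
(303, 195) [0.73839433 0.13101843 0.082     ] [0.7381102  0.13097721 0.08363552]
(411, 187) [ 0.76302105 -0.14277572  0.082     ] [ 0.76333465 -0.14310556  0.08038667]
(420, 264) [ 0.56784521 -0.16644514  0.082     ] [ 0.57043904 -0.18541419 -0.00256885]
(309, 272) [0.54357588 0.11281648 0.082     ] [0.54348895 0.11273271 0.09042778]
(360, 230) [ 0.65152572 -0.01440464  0.082     ] [ 0.65171608 -0.01458729  0.08011262]
(341, 280) [0.52482877 0.03373566 0.1106939 ]
(341, 279) [0.52728135 0.03381182 0.11149837]
(384, 270) [ 0.55149217 -0.0766973   0.07629974]
(384, 277) [ 0.53381072 -0.07691288  0.07577428]
(384, 283) [ 0.51869451 -0.07664889  0.07834501]
(195, 268) [0.55062702 0.42000673 0.00057337]
(248, 268) [ 0.55275698  0.27788283 -0.00079261]
(247, 332) [ 0.38140874  0.27725173 -0.00350822]
(195, 332) [0.38317153 0.40859469 0.02822595]
(221, 300) [ 4.65945987e-01  3.48326945e-01 -4.52172513e-04]
(483, 282) [ 0.5247619  -0.33510189  0.05424044]
```

View pics/topcrop.png

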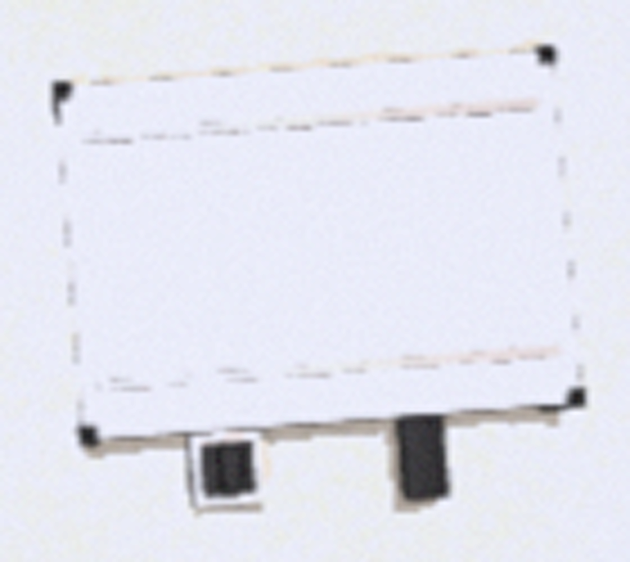

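View pics/scenecrop.png

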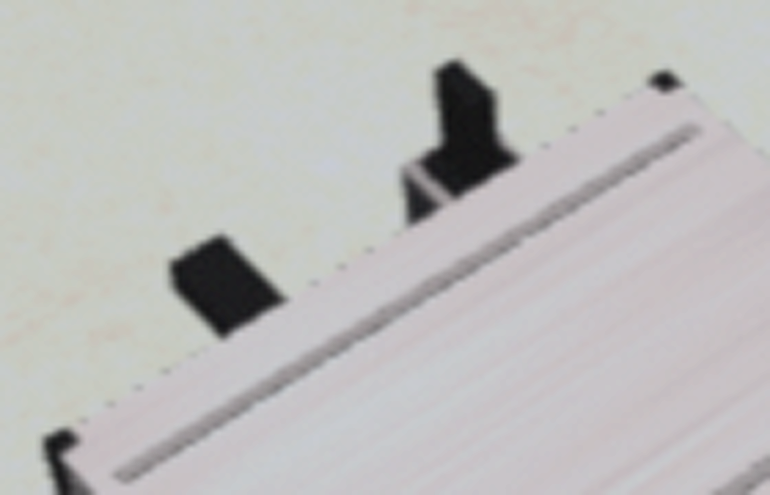

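Run:
```python
from h import *
im=load('top')
C=[(301.8,193.4),(413.3,185),(420,265),(307.8,274.3)]
C2=[(303,195),(411.5,187),(419.5,264.5),(308.5,272.5)]
from scipy.optimize import least_squares
loc=np.array([[100,140],[100,-140],[-100,-140],[-100,140]])/1000
for c in (C,C2):
    P=np.array([world(im,*p,plane=.082)[:2] for p in c])
    def rot(t): return np.array([[np.cos(t),-np.sin(t)],[np.sin(t),np.cos(t)]])
    s=least_squares(lambda a:(loc@rot(a[2]).T+a[:2]-P).ravel(),[.65,0,.09])
    t=s.x; print(t,s.fun*1000)
for name,x in(('lug',(-.128,-.05)),('keeper',(-.121,.06))): print(name,rot(t[2])@x+t[:2])
print('head',world(im,290.5+229/4.5-.5,175+469/4.5,plane=.069))
for p in [(204,442),(252,440),(257,494),(206,498)]: print(world(im,290+p[0]/4.5,175+p[1]/4.5,plane=.075))
print('lug px')
for p in [(397,418),(440,415),(448,495),(404,500)]: print(world(im,290+p[0]/4.5,175+p[1]/4.5,plane=.078))
s=load('scene')
# fin-top in scene crop
for p in [(436,72),(456,60),(495,95),(476,107),(450,105)]: print('fin',world(s,210+p[0]/5.5,210+p[1]/5.5,plane=.113),world(s,210+p[0]/5.5,210+p[1]/5.5))
for p in [(300,187),(342,187)]: pass
# tray
for p in [(195,268),(248,268),(247,332),(195,332)]: print('tray',world(im,*p,plane=.03))
st=manip.get_state(); M=q2R(st['ee_rot']); print(M)
```

```text
[ 0.65343506 -0.01629439  0.09232324] [-2.3308793  -1.79689807 -2.31335818  2.11357737  1.44191961  1.53820168
  3.20231787 -1.85488099]
[ 0.65257556 -0.01604071  0.09095632] [ 1.05152335  1.44524086  1.83807592 -2.33330067 -0.86155845  0.64520554
 -2.02804081  0.24285426]
lug [ 0.52964621 -0.07746039]
keeper [0.52662587 0.03272073]
head [0.5265671  0.03163278 0.069     ]
[0.54154272 0.04621921 0.075     ]
[0.54306523 0.01924142 0.075     ]
[0.51280131 0.01608088 0.075     ]
[0.51013825 0.04469719 0.075     ]
lug px
[ 0.55657751 -0.06180553  0.078     ]
[ 0.5586187  -0.08593664  0.078     ]
[ 0.51386266 -0.09075268  0.078     ]
[ 0.51070406 -0.06611268  0.078     ]
fin [0.52261305 0.0255907  0.113     ] [0.52097112 0.02644788 0.11117933]
fin [0.52144413 0.03515838 0.113     ] [0.52198738 0.03486711 0.11360127]
fin [0.54569355 0.03731513 0.113     ] [0.54361442 0.03848157 0.11060734]
fin [0.54695928 0.0281666  0.113     ] [0.54481664 0.02933897 0.11052913]
fin [0.54052087 0.02077885 0.113     ] [0.52987066 0.02641742 0.10084679]
tray [0.55018    0.41263534 0.03      ]
tray [0.55223827 0.27361002 0.03      ]
tray [0.38533918 0.27262854 0.03      ]
tray [0.38338241 0.40815667 0.03      ]
[[-5.93221559e-04 -9.43160008e-01  3.32338454e-01]
 [-1.27539633e-03  3.32338956e-01  9.43159155e-01]
 [-9.99999011e-01  1.35639099e-04 -1.40005345e-03]]
```

```bash
cat >> h.py <<'E'
def go(target,yaw):
    """shift cm (tool axes) and rotvec deg to get TCP to target, tool down, jaw dir at yaw (deg)"""
    st=manip.get_state(); M=q2R(st['ee_rot']); p=np.array(st['position'])
    y=np.radians(yaw); z=np.array([np.cos(y),np.sin(y),0]); x=np.array([0,0,-1.]); T=np.c_[x,np.cross(z,x),z]
    print('t',round(st['clock'],2),'pos',p.round(4),'F',st['contact_force'].round(1),'w',round(st['width'],4))
    print('shift',(M.T@(np.array(target)-p)*100).round(2),'turn',np.degrees(R.from_matrix(M.T@T).as_rotvec()).round(2))
E
python3 -c "
from h import *
go((.53,.032,.2),95.2)"
```

```text
t 0.15 pos [0.1909 0.542  0.2306] F [ 0.  -0.1 -0.3] w 0.0851
shift [  3.11 -48.93 -36.82] turn [-2.461e+01 -8.000e-02 -2.000e-02]
```

```bash
python3 -m crank '[[3,-48.9,-36.8,0,0,0,8.5],[3,-48.9,-36.8,0,0,0,8.5],[3,-48.9,-36.8,0,0,0,8.5],[3,-48.9,-36.8,0,0,0,8.5],[3,-48.9,-36.8,0,0,0,8.5]]' 40; python3 -c "
from h import *
go((.53,.032,.2),95.2)"
```

```text
clock: 0.78
position: [0.3647, 0.2807, 0.2159]
ee_rot: [0.577, -0.409, 0.577, 0.409]
contact_force: [1.2, -0.4, -0.4]
width: 0.0845
t 0.78 pos [0.3647 0.2807 0.2159] F [ 1.2 -0.4 -0.4] w 0.0845
shift [  1.59 -23.85 -17.97] turn [-2.459e+01  2.000e-02  2.000e-02]
```

```bash
python3 -m crank '[[1.6,-23.8,-18,-24.6,0,0,8.5],[1.6,-23.8,-18,-24.6,0,0,8.5],[1.6,-23.8,-18,-24.6,0,0,8.5],[1.6,-23.8,-18,-24.6,0,0,8.5],[1.6,-23.8,-18,-24.6,0,0,8.5]]'; python3 -c "
from h import *
go((.53,.032,.2),95.2)
im=snap('wrist');cv2.imwrite('pics/w1.png',cv2.convertScaleAbs(im['color'],alpha=1.8)); print(im['eye'],im['attitude'])"
```

```text
clock: 1.4
position: [0.527, 0.0355, 0.2]
ee_rot: [0.477, -0.522, 0.477, 0.522]
contact_force: [-0.0, 0.6, -0.0]
width: 0.085
t 1.4 pos [0.527  0.0355 0.2   ] F [-0.   0.6 -0. ] w 0.085
shift [ 0.   -0.27 -0.37] turn [-0.03  0.03  0.01]
[0.45196221 0.02762083 0.34192315] [ 0.66715115 -0.10091538 -0.1105206   0.72973325]
```

View pics/w1.png

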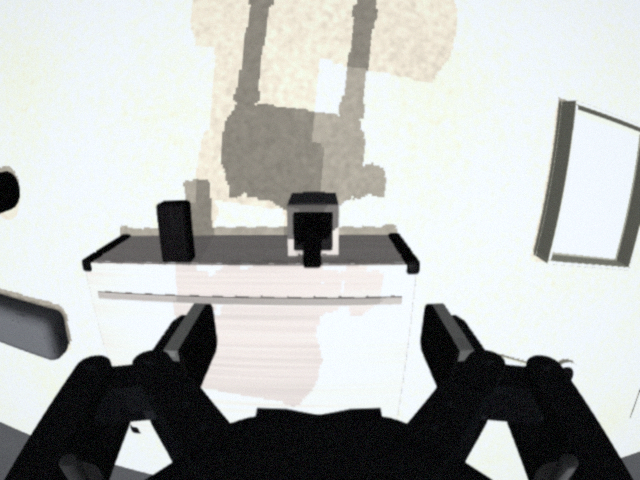

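```bash
cat >> h.py <<'E'
def wworld(im,u,v,plane):
    f=240/np.tan(np.radians(float(im['vertical_fov']))/2)
    dx,dy=u-float(im['cx']),v-float(im['cy']); r=np.hypot(dx,dy)+1e-9; th=r/f
    d=np.array([np.sin(th)*dx/r,-np.sin(th)*dy/r,-np.cos(th)])
    w=q2R(im['attitude'])@d; e=np.array(im['eye']); return e+w*(plane-e[2])/w[2]
E
python3 - <<'E'
from h import *
im=load('wrist'); c=im['color'][180:280,150:350]
cv2.imwrite('pics/w1c.png',cv2.convertScaleAbs(cv2.resize(c,None,fx=4,fy=4,interpolation=cv2.INTER_CUBIC),alpha=3))
E
```

```text
(no output)
```

View pics/w1c.png

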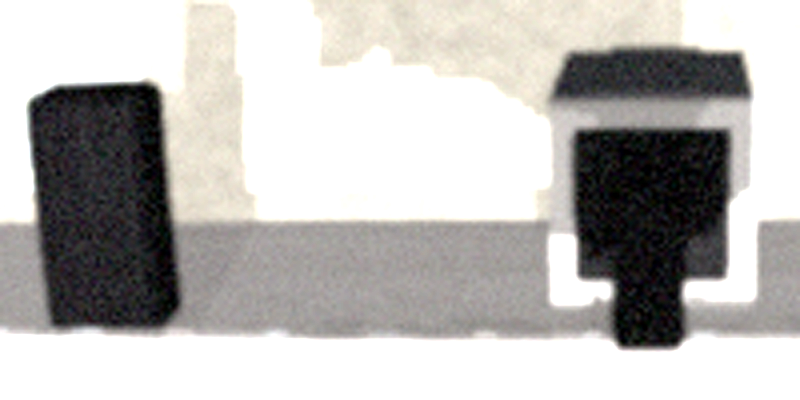

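Run:
```python
from h import *
im=load('wrist')
W=lambda u,v,z: wworld(im,150+(u+.5)/4-.5,180+(v+.5)/4-.5,z).round(4)
print('fin back edge',W(617,346,.113),W(683,346,.113))
print('head front (bottom edge)',W(574,130,.064),W(730,130,.064),'back',W(578,278,.069),W(728,278,.069))
print('tongue',W(553,100,.064),W(750,98,.064),W(552,303,.064),W(757,302,.064))
print('lug top',W(32,105,.078),W(158,88,.078),W(52,325,.078),W(178,305,.078))
```

```text
fin back edge [0.5407 0.0261 0.113 ] [0.5398 0.0369 0.113 ]
head front (bottom edge) [0.5164 0.0141 0.064 ] [0.5137 0.0439 0.064 ] back [0.5444 0.0172 0.069 ] [0.5418 0.0461 0.069 ]
tongue [0.5108 0.0096 0.064 ] [0.5071 0.047  0.064 ] [0.5518 0.0122 0.064 ] [0.5479 0.0527 0.064 ]
lug top [ 0.5162 -0.0911  0.078 ] [ 0.5112 -0.0645  0.078 ] [ 0.5613 -0.0884  0.078 ] [ 0.5542 -0.0607  0.078 ]
```

The wrist view shows the keeper head at crop (574–730, 130–278) and the fin's far top edge at row 346. That puts the keeper at about (0.5285, 0.031), which agrees with the top view to within 3 mm. The lug is at about (0.530, -0.077). Next I descend.

```bash
python3 -c "
from h import *
go((.5285,.031,.078),95.2)"; python3 -m crank '[[3,-0.1,-0.45,0,0,0,6],[8,-0.1,-0.45,0,0,0,5],[12.2,-0.1,-0.45,0,0,0,5],[12.2,-0.1,-0.45,0,0,0,5],[12.2,-0.1,-0.45,0,0,0,5]]'; python3 -c "
from h import *
go((.5285,.031,.078),95.2)
im=snap('wrist');cv2.imwrite('pics/w2.png',cv2.convertScaleAbs(im['color'],alpha=2.5))"
```

```text
t 1.45 pos [0.5322 0.0282 0.1995] F [ 5.  -4.2  1.4] w 0.0852
shift [12.14  0.39  0.41] turn [-0.23 -0.44  0.25]
clock: 2.08
position: [0.5287, 0.033, 0.0794]
ee_rot: [-0.477, 0.523, -0.476, -0.522]
contact_force: [0.6, 0.6, 0.5]
width: 0.05
t 2.08 pos [0.5287 0.033  0.0794] F [0.6 0.6 0.5] w 0.05
shift [ 0.14  0.03 -0.19] turn [-0.   -0.01  0.11]
```

View pics/w2.png

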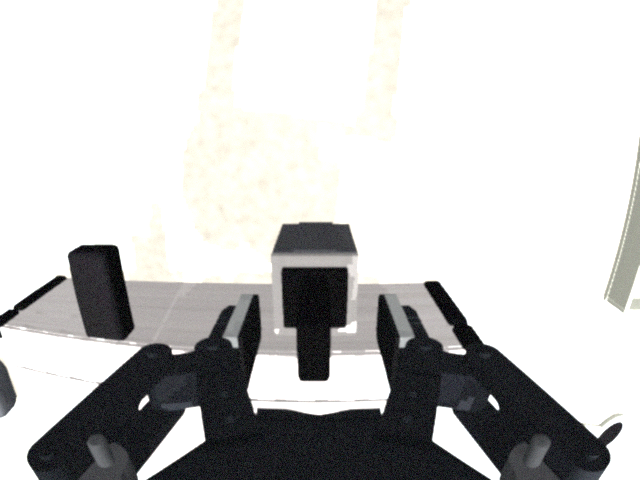

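The fin (column 313) sits between the fingers (258 and 378, midpoint 318), about 2 mm off to -y. I'll correct that and close.

```bash
python3 -m crank '[[0,0,-0.2,0,0,0,5],[0,0,-0.2,0,0,0,0.5],[0,0,-0.2,0,0,0,0.5],[0,0,-0.2,0,0,0,0.5],[0,0,-0.2,0,0,0,0.5]]' 60; python3 -m crank '[[0,0,0,0,0,0,0.5],[0,0,0,0,0,0,0.5],[0,0,0,0,0,0,0.5]]'
```

```text
clock: 2.75
position: [0.528, 0.0309, 0.0788]
ee_rot: [-0.477, 0.522, -0.477, -0.522]
contact_force: [-0.3, -0.2, 4.8]
width: 0.0115
clock: 3.12
position: [0.5281, 0.0309, 0.0788]
ee_rot: [-0.477, 0.522, -0.477, -0.522]
contact_force: [-1.2, 0.1, 5.6]
width: 0.0112
```

```bash
python3 -m crank '[[-0.4,0,0,0,0,0,0.5],[-0.8,0,0,0,0,0,0.5],[-1.4,0,0,0,0,0,0.5],[-2,0,0,0,0,0,0.5],[-2.6,0,0,0,0,0,0.5]]'; python3 -m crank '[[-1,0,0,0,0,0,0.5],[-2.5,0,0,0,0,0,0.5],[-5,0,0,0,0,0,0.5],[-9,0,0,0,0,0,0.5],[-11,0,0,0,0,0,0.5]]';  python3 -c "
from h import *
go((.46,.34,.215),95.2)
im=snap('wrist');cv2.imwrite('pics/w3.png',cv2.convertScaleAbs(im['color'],alpha=2.5))"
```

```text
clock: 3.75
position: [0.5288, 0.0308, 0.1062]
ee_rot: [-0.478, 0.523, -0.476, -0.521]
contact_force: [0.6, 0.5, -0.4]
width: 0.011
clock: 4.38
position: [0.5289, 0.0309, 0.2176]
ee_rot: [-0.478, 0.523, -0.476, -0.521]
contact_force: [-0.7, 0.5, -0.7]
width: 0.0112
t 4.38 pos [0.5289 0.0309 0.2176] F [-0.7  0.5 -0.7] w 0.0112
shift [ 0.22  4.06 31.41] turn [-0.01 -0.04  0.26]
```

View pics/w3.png

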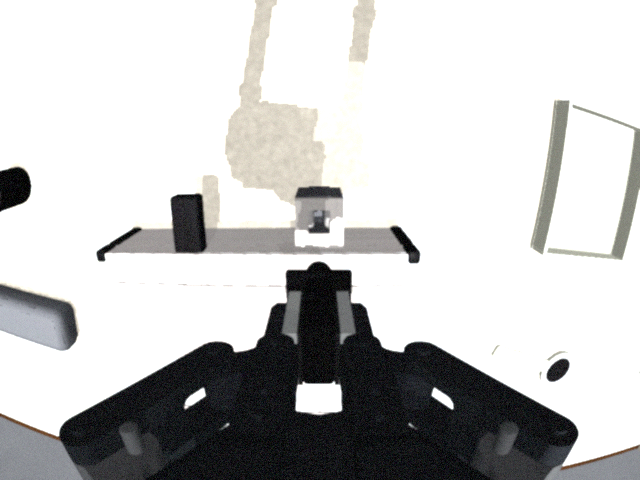

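The keeper is held upright in the fingers and the hasp window at (320,215) is empty. Next stop is the tray, centre about (0.467, 0.342).

```bash
python3 -m crank '[[0,1,5,0,0,0,0.5],[0,2,11,0,0,0,0.5],[0,2.5,17,0,0,0,0.5],[0,3,23,0,0,0,0.5],[0,3.35,28,0,0,0,0.5]]'; python3 -m crank '[[1,0,2.5,0,0,0,0.5],[3,0,3.5,0,0,0,0.5],[6,0,3.5,0,0,0,0.5],[8,0,3.5,0,0,0,0.5],[8,0,3.5,0,0,0,0.5]]';  python3 -c "
from h import *
go((.467,.342,.053),95.2)
im=snap('wrist');cv2.imwrite('pics/w4.png',cv2.convertScaleAbs(im['color'],alpha=2.5))"
```

```text
clock: 5.05
position: [0.4682, 0.3088, 0.2145]
ee_rot: [-0.477, 0.522, -0.476, -0.522]
contact_force: [0.5, -0.4, -0.2]
width: 0.0112
clock: 5.68
position: [0.4646, 0.341, 0.1328]
ee_rot: [0.475, -0.522, 0.478, 0.523]
contact_force: [0.8, -0.4, -0.8]
width: 0.0112
t 5.67 pos [0.4646 0.341  0.1328] F [ 0.8 -0.4 -0.8] w 0.0112
shift [ 7.98 -0.28  0.1 ] turn [-0.   -0.09 -0.21]
```

View pics/w4.png

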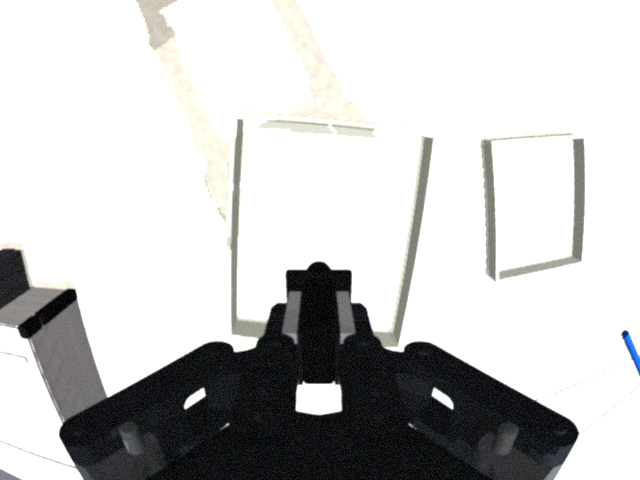

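The larger tray is below, at columns 235–430, with the keeper centred over it. I'll lower it, watching the force.

```bash
python3 -m crank '[[3,-0.2,0,0,0,0,0.5],[6,-0.2,0,0,0,0,0.5],[7.6,-0.2,0,0,0,0,0.5],[8.0,-0.2,0,0,0,0,0.5],[8.1,-0.2,0,0,0,0,0.5]]'; python3 -m crank '[[0.05,0,0,0,0,0,0.5],[0.1,0,0,0,0,0,0.5],[0.1,0,0,0,0,0,0.5]]'
```

```text
clock: 6.35
position: [0.4687, 0.3422, 0.0541]
ee_rot: [-0.477, 0.522, -0.476, -0.522]
contact_force: [0.4, -1.3, -0.4]
width: 0.0114
clock: 6.72
position: [0.468, 0.3419, 0.0526]
ee_rot: [-0.477, 0.522, -0.477, -0.522]
contact_force: [0.1, 0.2, 0.0]
width: 0.0114
```

```bash
python3 -m crank '[[0.05,0,0,0,0,0,0.5],[0.1,0,0,0,0,0,0.5],[0.15,0,0,0,0,0,0.5],[0.15,0,0,0,0,0,0.5]]'
```

```text
clock: 7.22
position: [0.468, 0.3418, 0.0511]
ee_rot: [-0.477, 0.522, -0.477, -0.522]
contact_force: [-0.1, 0.1, 3.1]
width: 0.0117
```

Contact, at 3 N. I'll open slowly and rise.

```bash
python3 -m crank '[[0,0,0,0,0,0,1.6],[0,0,0,0,0,0,2.2],[0,0,0,0,0,0,3.5],[0,0,0,0,0,0,5],[0,0,0,0,0,0,5]]'; python3 -m crank '[[-1,0,0,0,0,0,5],[-4,0,0,0,0,0,5],[-8,0,0,0,0,0,5],[-13,0,0,0,0,0,5],[-16,0,0,0,0,0,5]]';  python3 -c "
from h import *
go((.53,-.077,.21),95.2)
im=snap('wrist');cv2.imwrite('pics/w5.png',cv2.convertScaleAbs(im['color'],alpha=2.5))
im=snap('top');cv2.imwrite('pics/t5.png',cv2.convertScaleAbs(im['color'],alpha=2))"
```

```text
clock: 7.85
position: [0.4679, 0.3418, 0.0507]
ee_rot: [0.477, -0.522, 0.477, 0.522]
contact_force: [0.8, -0.6, 0.0]
width: 0.0502
clock: 8.48
position: [0.4688, 0.3423, 0.2144]
ee_rot: [-0.478, 0.523, -0.475, -0.522]
contact_force: [1.1, 0.6, -0.5]
width: 0.0498
t 8.47 pos [0.4688 0.3423 0.2144] F [ 1.1  0.6 -0.5] w 0.0498
shift [  0.37  -2.3  -42.31] turn [-0.01  0.11  0.25]
```

View pics/w5.png

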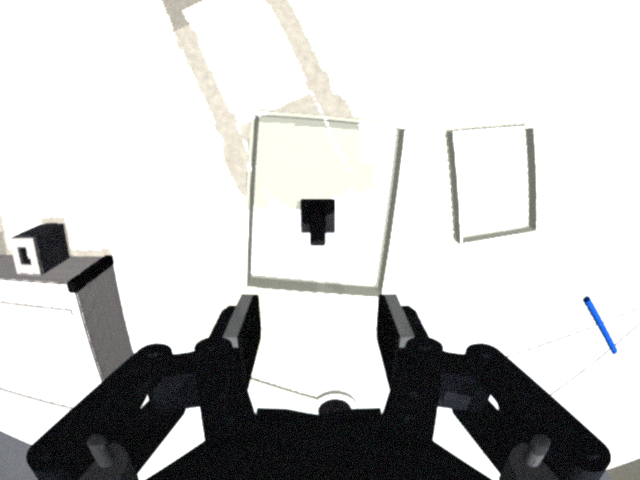

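The keeper is standing in the tray at (318,220). On to the lug.

```bash
python3 -m crank '[[0,-0.4,-5,0,0,0,6],[0,-1,-11,0,0,0,6],[0,-1.3,-17,0,0,0,6],[0,-1.7,-23,0,0,0,6],[0,-2,-29,0,0,0,6]]'; python3 -m crank '[[0.4,-0.2,-6,0,0,0,6],[0.4,-0.3,-11,0,0,0,6],[0.4,-0.3,-13.3,0,0,0,6],[0.4,-0.3,-13.3,0,0,0,6]]';  python3 -c "
from h import *
go((.53,-.077,.21),95.2)
im=snap('wrist');cv2.imwrite('pics/w6.png',cv2.convertScaleAbs(im['color'],alpha=2.5))"
```

```text
clock: 9.2
position: [0.5136, 0.0529, 0.21]
ee_rot: [0.477, -0.522, 0.477, 0.522]
contact_force: [1.4, 0.2, -0.3]
width: 0.06
clock: 9.7
position: [0.5286, -0.0789, 0.2058]
ee_rot: [0.477, -0.521, 0.478, 0.522]
contact_force: [-0.1, 0.5, 0.6]
width: 0.0599
t 9.7 pos [ 0.5286 -0.0789  0.2058] F [-0.1  0.5  0.6] w 0.0599
shift [-0.42 -0.15  0.18] turn [-0.19  0.03 -0.09]
```

View pics/w6.png

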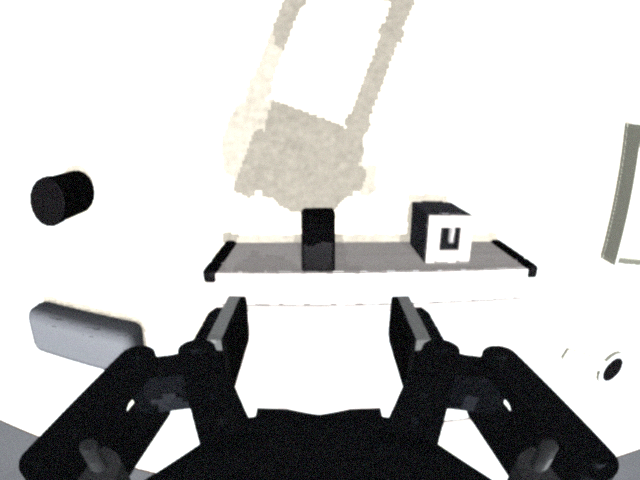

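The lug (columns 302–334) is centred between the fingers (mid 318). I'll descend partway and check.

```bash
python3 -m crank '[[3,0,0,0,0,0,6],[7,0,0,0,0,0,6],[10,0,0,0,0,0,6],[10,0,0,0,0,0,6],[10,0,0,0,0,0,6]]';  python3 -c "
from h import *
go((.53,-.077,.05),95.2)
im=snap('wrist');cv2.imwrite('pics/w7.png',cv2.convertScaleAbs(im['color'],alpha=2.5))"
```

```text
clock: 10.38
position: [0.5298, -0.0767, 0.1077]
ee_rot: [-0.477, 0.523, -0.476, -0.522]
contact_force: [0.0, -0.4, -0.4]
width: 0.0602
t 10.38 pos [ 0.5298 -0.0767  0.1077] F [ 0.  -0.4 -0.4] w 0.0602
shift [ 5.77 -0.01 -0.03] turn [ 0.05 -0.01  0.09]
```

View pics/w7.png

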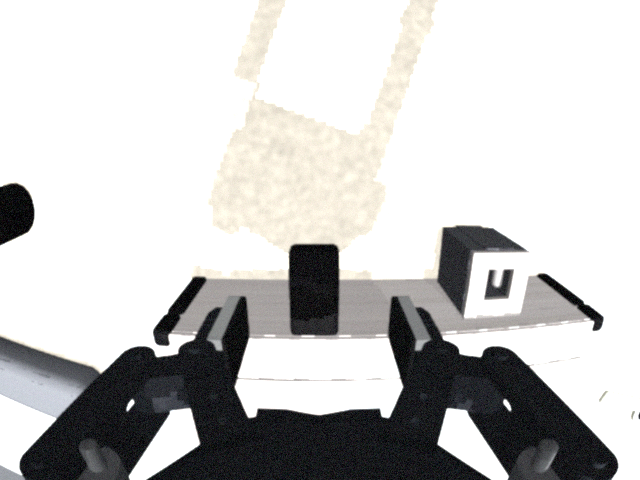

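```bash
python3 -m crank '[[2.5,0,-0.15,0,0,0,6],[5,0,-0.15,0,0,0,6],[5.8,0,-0.15,0,0,0,6],[5.8,0,-0.15,0,0,0,6]]'; python3 -m crank '[[0,0,0,0,0,0,2],[0,0,0,0,0,0,1.5],[0,0,0,0,0,0,1.5],[0,0,0,0,0,0,1.5],[0,0,0,0,0,0,1.5]]' 50;  python3 -c "
from h import *
go((.53,-.077,.05),95.2)
c=eyes.get_image('wrist');cv2.imwrite('pics/w8.png',cv2.convertScaleAbs(c['color'],alpha=2.5))
for d in (5,10,15,20,25,30,35,40,45):
    a=np.radians(d); print(d,(100*(.228*np.sin(a)-.01*(1-np.cos(a)))).round(2),(100*(.228*(1-np.cos(a))+.01*np.sin(a))).round(2))"
```

```text
clock: 10.92
position: [0.5297, -0.079, 0.0494]
ee_rot: [-0.477, 0.522, -0.477, -0.522]
contact_force: [-0.6, 0.8, -0.5]
width: 0.06
clock: 11.55
position: [0.53, -0.0792, 0.0499]
ee_rot: [-0.477, 0.523, -0.476, -0.521]
contact_force: [-0.4, -0.1, 6.0]
width: 0.0254
t 11.55 pos [ 0.53   -0.0792  0.0499] F [-0.4 -0.1  6. ] w 0.0254
shift [-0.01 -0.02  0.22] turn [-0.   -0.05  0.11]
5 1.98 0.17
10 3.94 0.52
15 5.87 1.04
20 7.74 1.72
25 9.54 2.56
30 11.27 3.55
35 12.9 4.7
40 14.42 5.98
45 15.83 7.39
```

View pics/w8.png

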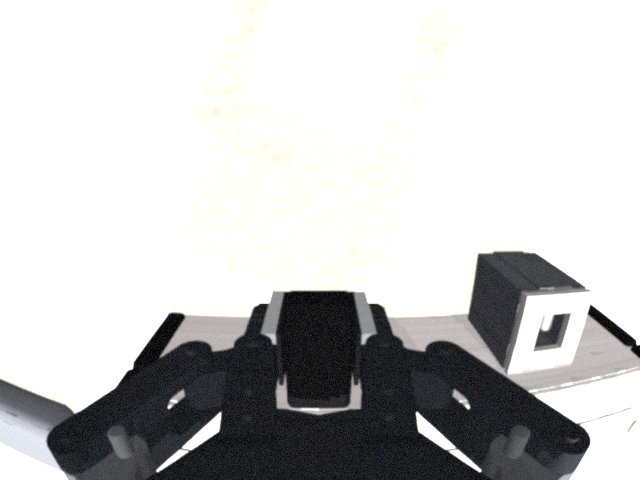

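The lug is held at an opening of 25–26 mm. I'll raise along the arc, starting with the first 10 degrees.

```bash
python3 -m crank '[[-0.8,-0.05,0,0,0,0,1.5],[-1.6,-0.13,0,0,0,0,1.5],[-2.4,-0.23,0,0,0,0,1.5],[-3.2,-0.37,0,0,0,0,1.5],[-3.94,-0.52,0,0,0,0,1.5]]'; python3 -c "
from h import *
go((.53,-.077,.05),95.2)"
```

```text
clock: 12.22
position: [0.5347, -0.0787, 0.0886]
ee_rot: [-0.477, 0.522, -0.477, -0.522]
contact_force: [5.8, -3.0, -5.2]
width: 0.025
t 12.22 pos [ 0.5347 -0.0787  0.0886] F [ 5.8 -3.  -5.2] w 0.025
shift [3.86 0.45 0.22] turn [-0.01 -0.03  0.02]
```

```bash
python3 -m crank '[[-0.97,-0.24,0,0,0,0,1.5],[-1.93,-0.52,0,0,0,0,1.5],[-2.87,-0.84,0,0,0,0,1.5],[-3.8,-1.2,0,0,0,0,1.5],[-5.6,-2.04,0,0,0,0,1.5]]'; python3 -c "
from h import *
go((.53,-.077,.05),95.2)
im=snap('scene');cv2.imwrite('pics/s9.png',cv2.convertScaleAbs(im['color'],alpha=2))"
```

```text
clock: 12.85
position: [0.5537, -0.0769, 0.144]
ee_rot: [0.476, -0.521, 0.478, 0.523]
contact_force: [4.0, -3.8, -5.5]
width: 0.025
t 12.85 pos [ 0.5537 -0.0769  0.144 ] F [ 4.  -3.8 -5.5] w 0.025
shift [9.41 2.34 0.21] turn [-0.01 -0.01 -0.17]
```

View pics/s9.png

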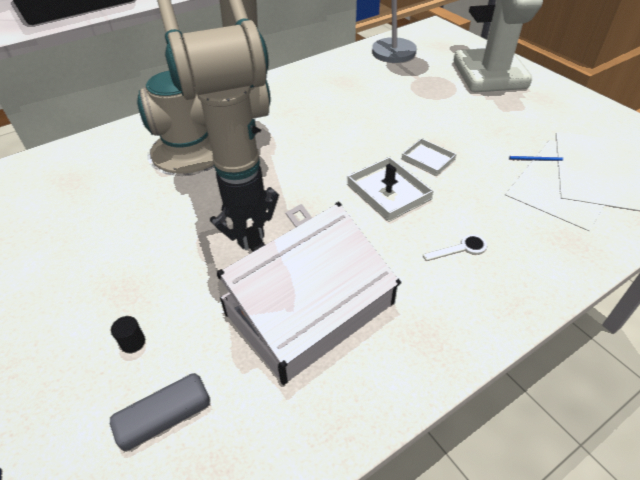

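The lid is rising with the lug and the keeper is standing in the tray at (390,180). Next, on to 45 degrees.

```bash
python3 -m crank '[[-0.87,-0.48,0,0,0,0,1.5],[-1.73,-0.99,0,0,0,0,1.5],[-2.56,-1.55,0,0,0,0,1.5],[-3.36,-2.14,0,0,0,0,1.5],[-4.13,-2.76,0,0,0,0,1.5]]';python3 -m crank '[[-0.75,-0.66,0,0,0,0,1.5],[-1.47,-1.35,0,0,0,0,1.5],[-2.16,-2.07,0,0,0,0,1.5],[-2.16,-2.07,0,0,0,0,1.5],[-2.16,-2.07,0,0,0,0,1.5]]'; python3 -c "
from h import *
go((.53,-.077,.05),95.2)
im=snap('scene');cv2.imwrite('pics/s10.png',cv2.convertScaleAbs(im['color'],alpha=2))
im=snap('top');cv2.imwrite('pics/t10.png',cv2.convertScaleAbs(im['color'],alpha=2))"
```

```text
clock: 13.52
position: [0.5804, -0.0744, 0.1851]
ee_rot: [0.476, -0.521, 0.478, 0.523]
contact_force: [-0.4, -5.2, -5.1]
width: 0.0254
clock: 14.15
position: [0.601, -0.0726, 0.2071]
ee_rot: [0.476, -0.521, 0.478, 0.523]
contact_force: [-3.4, -4.5, -0.5]
width: 0.0253
t 14.15 pos [ 0.601  -0.0726  0.2071] F [-3.4 -4.5 -0.5] w 0.0253
shift [15.74  7.05  0.2 ] turn [-0.   -0.01 -0.22]
```

View pics/s10.png

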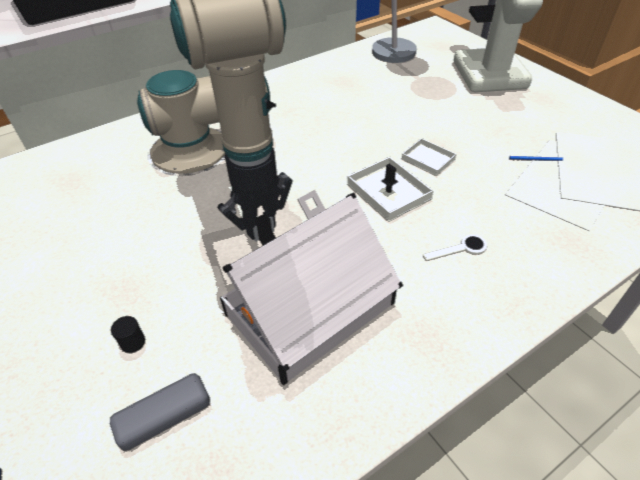

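View pics/t10.png

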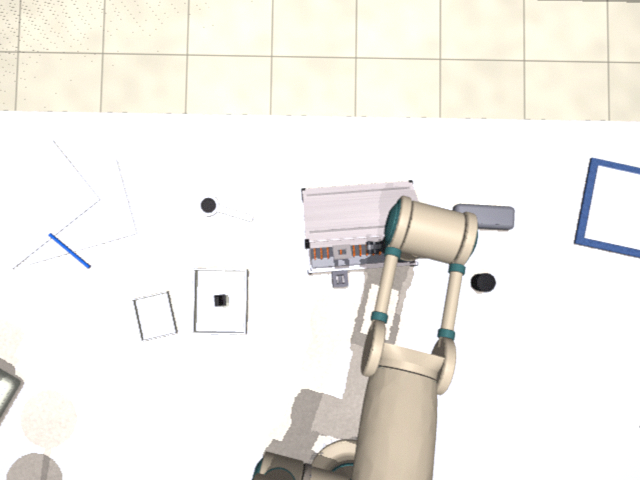

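I'll measure the lid angle by fitting a plane to the depth readings on its top.

```bash
cat > lid.py <<'E'
from h import *
def fit(im,poly):
    m=np.zeros((480,640),np.uint8); cv2.fillPoly(m,[np.array(poly)],1)
    P=np.array([world(im,u,v) for v,u in zip(*np.nonzero(m)) if im['z_map'][v,u]>0])
    k=np.ones(len(P),bool)
    for _ in range(6):
        c=P[k].mean(0); n=np.linalg.svd(P[k]-c,full_matrices=False)[2][2]; n*=np.sign(n[2]); r=(P-c)@n; k=abs(r)<2*r[k].std()+1e-4
    print('n',n.round(3),'tilt deg',np.degrees(np.arccos(n[2])).round(2),'std mm',(r[k].std()*1e3).round(2),k.sum(), 'c',c.round(3))
if __name__=='__main__':
    fit(snap('scene'),[(255,272),(345,222),(375,275),(295,330)])
    fit(snap('top'),[(312,200),(375,195),(375,228),(315,232)])
    s=manip.get_state(); print(s['clock'],s['position'],s['contact_force'],s['width'],abs(s['qd']).max())
E
python3 lid.py; cp scene.npz /tmp/; python3 -c "
from h import *
im=load('scene');c=im['color'][190:360,200:420];cv2.imwrite('pics/s11.png',cv2.convertScaleAbs(cv2.resize(c,None,fx=3.4,fy=3.4,interpolation=cv2.INTER_CUBIC),alpha=2))"
```

```text
n [0.681 0.062 0.73 ] tilt deg 43.14 std mm 1.09 6063 c [ 0.695 -0.019  0.149]
n [0.685 0.061 0.726] tilt deg 43.48 std mm 1.11 1899 c [0.684 0.03  0.153]
14.35 [ 0.60102738 -0.07256863  0.20713128] [-3.99712837 -4.92869269 -0.25388738] 0.025323738397285092 0.0024090869165491256
```

View pics/s11.png

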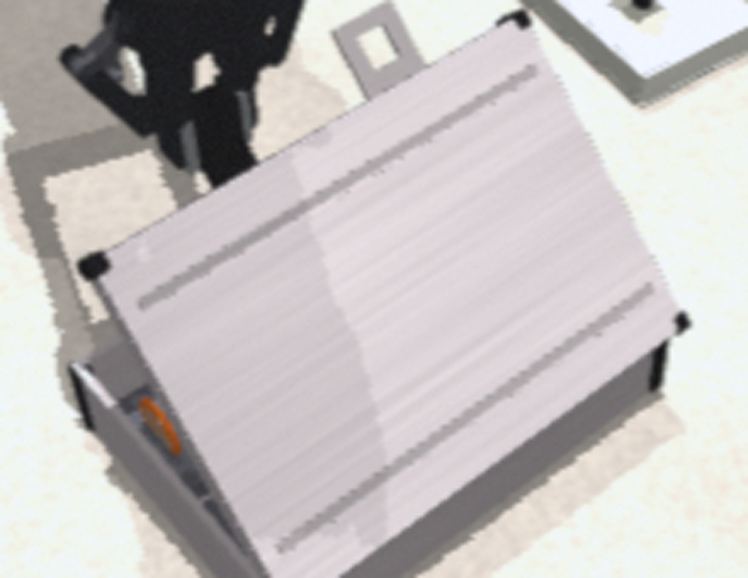

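Both cameras read about 43.3°, while the arm travel implies about 44.7°. I'll raise it about 1.2° more.

```bash
python3 -m crank '[[-0.17,-0.17,0,0,0,0,1.5],[-0.34,-0.34,0,0,0,0,1.5],[-0.34,-0.34,0,0,0,0,1.5],[-0.34,-0.34,0,0,0,0,1.5]]'; python3 lid.py;python3 -m crank '[[0,0,0,0,0,0,1.5],[0,0,0,0,0,0,1.5],[0,0,0,0,0,0,1.5],[0,0,0,0,0,0,1.5],[0,0,0,0,0,0,1.5]]'; python3 lid.py; python3 -c "
from h import *
im=snap('wrist');cv2.imwrite('pics/w12.png',cv2.convertScaleAbs(im['color'],alpha=2.5))"
```

```text
clock: 14.85
position: [0.6041, -0.0723, 0.21]
ee_rot: [0.476, -0.521, 0.478, 0.523]
contact_force: [-1.6, -4.7, -1.8]
width: 0.0256
n [0.694 0.063 0.717] tilt deg 44.16 std mm 1.08 6030 c [ 0.697 -0.02   0.151]
n [0.698 0.063 0.713] tilt deg 44.51 std mm 1.02 1867 c [0.683 0.031 0.156]
14.95 [ 0.60404988 -0.07227666  0.20998995] [-2.8338969  -4.81848342 -1.84110582] 0.02474546080344302 0.0009944300941969702
clock: 15.58
position: [0.6041, -0.0722, 0.21]
ee_rot: [0.476, -0.521, 0.478, 0.523]
contact_force: [-2.5, -5.0, -1.7]
width: 0.0255
n [0.694 0.063 0.717] tilt deg 44.15 std mm 1.07 6068 c [ 0.697 -0.02   0.151]
n [0.698 0.062 0.713] tilt deg 44.48 std mm 1.07 1908 c [0.683 0.03  0.156]
15.675 [ 0.60405637 -0.07226344  0.2099846 ] [-3.01352662 -3.92638889 -2.36079924] 0.025124229969135565 0.002785222337008273
```

View pics/w12.png

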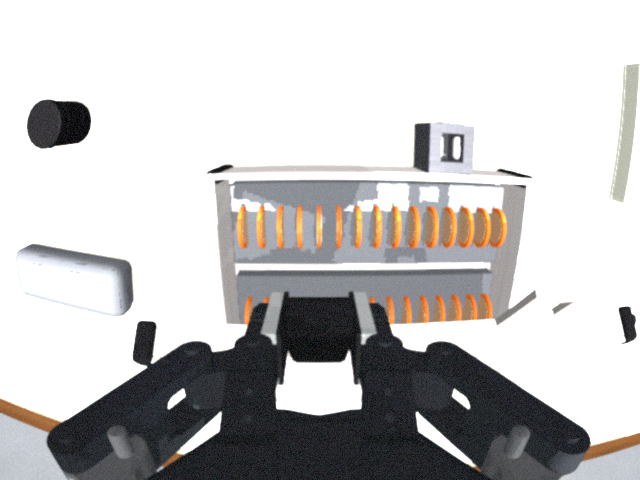

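The lug is firmly between the pads, the lid is still, and the pot, glasses case and paddle haven't moved. I'm handing in.

```bash
python3 -c "
from h import *
manip.sign_off()"
```

```text
the job is handed in; nothing more can be done
```

I pulled the keeper straight up out of the hasp and left it standing in the larger white tray. I then raised the lid by its grip lug to about 45° and handed in at about 15.7 s, still holding it.

- **Lid angle:** the last depth fits read 44.2° (scene camera) and 44.5° (top camera). The arm's travel along the arc puts it nearer 45.8°, so the two methods disagree by about 1.5°, one on each side of 45°.
- **Stillness:** the angle was unchanged over the last 0.6 s. The fingers read 25 mm on the 26 mm lug, and the contact force was about 5–6 N, including a small steady sideways push of 4–5 N.
- **Keeper:** it was upright in the tray when last seen, with the lid already near 45°. I did not look at the tray again after the last 1° of lift.
- **Bystanders:** the pot, the paddle and the glasses case looked unmoved in the pictures. I judged that by eye and did not measure it.

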